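# Charge the wash basket and lift it off the scale

## Task

Tip all six ferrules out of the hand scoop into the wire wash basket standing on the bench scale, and lay the empty scoop back on the bench, right way up and let go of. Then take the basket by the sleeve of its folded bail handle, swing the bail up and lift the basket off the scale; finish still holding it by the upright bail, level and still, a hand's breadth (about 8 cm) straight above the scale with all six ferrules in it, and nothing else on the bench disturbed.

Things in the scene. Friction and masses are not known exactly. Their poses are not given: they have to be found in the camera images.
- scale: low grey bench scale, fixed: housing 140 x 150 mm, with a sloped display panel on its -x side (out to 96 mm from the centre). Origin on the bench under the centre of the round steel platter, z up. Platter surface 36 mm above the bench, with a raised round rim 6 mm high, inside radius 60 mm, that the basket stands inside with a few mm of play, so it has to be lifted straight
- basket: loose round wire basket of steel, about 0.3 kg, standing on the platter. Origin at the centre of its underside, z up. Outside radius 55 mm, inside radius 52 mm, rim 58 mm above the origin, inner floor 6 mm above it. Two flat pivot ears stand on the rim at +y and -y (the bail's hinge line is the basket's y axis, 76 mm above the origin). The bail is a wire bow 122 mm wide and 86 mm from hinge line to grip
- bail (a joint): hinge angle of the basket's bail in rad: 0 upright over the basket's centre, positive when folded towards the basket's +x side, stops at +1.0 and -1.0. It starts folded near +1.0 so that the mouth is clear; it is light, turns freely and falls back if let go
- bail_grip (a point): centre of the black ribbed sleeve in the middle of the bail's cross bar: a round grip 14 mm in diameter, 50 mm long, lying along the basket's y axis. It spins freely on the wire, so the bail and basket swing under a firm grip and come to hang level. Folded at +1.0 it lies 72 mm out from the basket's centre and 158 mm above the bench; upright it is 162 mm above the basket's underside
- scoop: loose small-parts scoop of aluminium, about 0.14 kg, lying on the bench. Origin on its underside in the middle of the pan, z up, nose to its -x, grip to its +x. Pan 106 mm long (x -0.056 to +0.051), 68 mm wide outside and 62 inside, floor 3 mm thick with the last 30 mm ramped up slightly to the open nose; side walls 30 mm high at the back, falling to 14 mm at the nose. Pieces slide out over the nose when it is tipped nose down some 60 degrees
- scoop_lip (a point): middle of the scoop's open nose edge, 56 mm from the scoop's origin along -x and 5.5 mm up
- scoop_grip (a point): centre of the scoop's black straight grip: a bar 100 mm long along the scoop's x, 16 mm wide (y) and 18 mm high, its centre 118 mm from the scoop's origin along +x and 30 mm above the bench
- ferrule_a: one of six loose black ferrules (slightly tapered plastic rings, 15 mm in diameter, 24 mm long, 10 g) that start in the scoop's pan, some lying, some standing. Origin at the centre of its wider end, z along its length
- ferrule_b: one of six loose black ferrules (slightly tapered plastic rings, 15 mm in diameter, 24 mm long, 10 g) that start in the scoop's pan, some lying, some standing. Origin at the centre of its wider end, z along its length
- ferrule_c: one of six loose black ferrules (slightly tapered plastic rings, 15 mm in diameter, 24 mm long, 10 g) that start in the scoop's pan, some lying, some standing. Origin at the centre of its wider end, z along its length
- ferrule_d: one of six loose black ferrules (slightly tapered plastic rings, 15 mm in diameter, 24 mm long, 10 g) that start in the scoop's pan, some lying, some standing. Origin at the centre of its wider end, z along its length
- ferrule_e: one of six loose black ferrules (slightly tapered plastic rings, 15 mm in diameter, 24 mm long, 10 g) that start in the scoop's pan, some lying, some standing. Origin at the centre of its wider end, z along its length
- ferrule_f: one of six loose black ferrules (slightly tapered plastic rings, 15 mm in diameter, 24 mm long, 10 g) that start in the scoop's pan, some lying, some standing. Origin at the centre of its wider end, z along its length
- club_head_near: loose black golf club head, 70 x 119 x 50 mm, a bystander at the right, in front of a fixed parts cabinet 106 mm high; left of it, between the scale and the robot, is a fixed clamping jig with a red lever up to 175 mm high
- swabs: loose small cardboard box of swabs, 62 x 62 x 58 mm, a bystander at the far left, behind a fixed bench vice 98 mm high that stands just beyond the scoop's far side (from about x 0.45 m, y 0.13 to 0.32 m)

How it is judged (in metres and radians):
On the way, in this order (a step that is already met when the one before it is completed fails the run):
1. the scoop is tipped over the basket and all six ferrules are in the basket (horizontal distance between each of ferrule_a, ferrule_b, ferrule_c, ferrule_d, ferrule_e, ferrule_f and basket below 0.056 m and z of ferrule_a in the frame of basket between 0 and 0.058 m and z of ferrule_b in the frame of basket between 0 and 0.058 m and z of ferrule_c in the frame of basket between 0 and 0.058 m and z of ferrule_d in the frame of basket between 0 and 0.058 m and z of ferrule_e in the frame of basket between 0 and 0.058 m and z of ferrule_f in the frame of basket between 0 and 0.058 m and angle between scoop's own z axis and vertical above 0.35 rad and horizontal distance between scoop_lip and basket below 0.12 m), for 0.1 s.
2. the scoop lies right way up on the bench, let go of (height (world z) of scoop below 0.008 m and angle between scoop's own z axis and vertical below 0.1 rad and contact force between the fingers and scoop below 0.1 N), for 0.2 s.
At the end, for the whole second after the job is handed in: Six ferrules in the basket; scoop let go, right way up on the bench; basket held 50 to 140 mm above the platter, within 80 mm of the scale's centre, tilt < 0.17 rad, bail within 0.35 rad of upright, < 0.03 m/s and 0.3 rad/s; loose club head and swab box moved < 30 mm (all of step 2 and horizontal distance between each of ferrule_a, ferrule_b, ferrule_c, ferrule_d, ferrule_e, ferrule_f and basket below 0.056 m and z of ferrule_a in the frame of basket between 0 and 0.058 m and z of ferrule_b in the frame of basket between 0 and 0.058 m and z of ferrule_c in the frame of basket between 0 and 0.058 m and z of ferrule_d in the frame of basket between 0 and 0.058 m and z of ferrule_e in the frame of basket between 0 and 0.058 m and z of ferrule_f in the frame of basket between 0 and 0.058 m and z of basket in the frame of scale between 0.086 and 0.176 m and horizontal distance between basket and scale below 0.08 m and angle between basket's own z axis and vertical below 0.17 rad and linear speed of basket below 0.03 m/s and angular speed of basket below 0.3 rad/s and value of joint bail between -0.35 and 0.35 rad and contact force between the fingers and basket above 2 N and contact force between basket and scale below 0.05 N and distance of each of club_head_near, swabs from where it was at the start of the episode below 0.03 m); the arm keeps its last pose, push and grip.
It fails at once if the loose club head or the swab box is pushed from its place (distance of any of club_head_near, swabs from where it was at the start of the episode above 0.03 m).
It also fails if it takes over 72 s, if anything falls off the work surface, if the arm or the gripper's body presses on something with over 40 N, if the wrist force passes 120 N, or if a joint passes its speed limit or range.

## Robot

A 7-joint arm with a two-finger parallel gripper is mounted at the origin on the work surface; the furniture and walls round the work are solid. World frame = base frame: x ahead of the robot, y to its left, z up, the work surface at z = 0. Lengths are in mm, angles in rad, forces in N, time in s.
With the tool pointing down it reaches from about 400 to 875 mm from the base axis. Payload 4.4 kg.
Tool frame: the origin (TCP) lies where the fingers leave the gripper's body, on its centre line; the fingertips stand 73 mm ahead of it and the grasp point (between the pads) lies 54 mm ahead of it; z points along the fingers, y is the line along which they close (so a half turn about z gives the same grasp; the last joint's range is limited). The gripper opens to 85 mm and grips with 20 to 120 N. Pads are 22 mm wide; open, the fingers measure 114 mm over their backs; the gripper's body (76 mm by 85 mm) begins 54 mm behind the grasp point. The pads swing forward as they close: fully open they stand 13 mm farther back than shut.
Start: joints at [-1.352, 0.628, 0.038, 1.517, -0.027, 0.996, -0.02], TCP at [182.605, 623.837, 303.913] pointing down, gripper open.
Joint ranges: [-3.06, 3.06], [-0.37, 2.12], [-1.25, 1.32], [0.18, 2.47], [-1.1, 4.24], [0.23, 1.98], [-2.94, 2.94]. Speed limits (rad/s): [2.57, 2.57, 3.14, 3.14, 3.14, 3.14, 3.14].

## Interface

Orientations are given as [roll, pitch, yaw] about the fixed x, y, z axes, in that order (R = Rz(yaw) Ry(pitch) Rx(roll)).
In Python, from cell import ctrl gives the robot as it stands.
- The arm moves only by the tool send_rows, never from a script. Its argument "rows" is a list that holds one entry, the list of rows, each a list of 6 numbers: the shift along the tool's x, y, z in cm, then the turn, a rotation vector about the tool's x, y, z in rad. In form: [[[tx, ty, tz, wx, wy, wz], ...]]. A call has 1 to 10 rows; each row is the pose to reach, as a shift and turn from the pose commanded when the call began, along the tool's axes at that moment; what a row does not reach only later rows make up. A row lasts 1/10 s, in which the tool goes at most 50 mm and 8.59 degrees, less where a joint would pass 70% of its speed; a pose out of reach is approached as far as the arm can. A call with a gripper value outside its range is refused whole. "grip" is the closure in counts, from 0 (fully open) to 255 (shut), set as the call begins (left out, the last holds). The fingers move at their own pace and stop on an object; the grip force is fixed at half the most. Time passes only in rows, so rows that repeat a pose let the fingers close. It gives the time, the measured TCP pose, the force, the opening and the grip force at its end, in the units of the state.
- ctrl.read_state(): the state, without advancing time (a new reading comes with each control period).
- ctrl.get_image(name): name is "scene" or "top"; returns a dict with "pixels" (480x640x3 uint8, red, green, blue), "fx", "fy", "cx", "cy" (pixels), "extrinsics" (4x4, takes a point from camera to world coordinates). Camera axes: x right, y up, looking along -z (the intrinsics and any distortion apply to the point x, -y, -z); pixel columns grow to the right and rows downward; lengths in mm; the calibration is good to about 2 mm. A picture is of the moment at which its call begins. There is no depth.
- ctrl.finish_job(): hands the job in; it is judged then, once.
The state is a dict: "clock": time; "qpos": joint angles; "qd": joint speeds; "tau": joint torques, N m; "eef_pos": TCP position; "tool_rot": TCP orientation; "force": force on the tool from outside, world axes, zero at the start; "torque": the same for the moment, N m; "width": finger opening in mm; "gripper_force": force on a finger pad.
Only numpy, scipy, OpenCV 4.12 (cv2) and the standard library are available. Lean on these libraries where they do the work, as an engineer would, in place of code of your own. Each camera call takes 0.05 s, during which the arm holds its last target. There are 200 camera calls.

## Working session

There is one attempt and no reset: what is moved stays moved. The work goes in short steps, Python scripts to look and compute and a tool call to move; the robot and the scene stay as the last step left them, time stands still between calls to the robot, and variables do not carry over. Pictures are saved under pics/ and viewed, at most 10 in all, crops included, and the job is handed in when it is done.

Besides the shell and the picture viewer there is one more tool, called after "Call:" as name([rows], argument=value, ...), one row to a line, values as JSON. send_rows: Moves the arm, as the interface text tells. Its arguments: {"type":"object","properties":{"rows":{"type":"array","items":{"type":"array","items":{"type":"array","items":{"type":"number"}}}},"grip":{"type":"number"}},"required":["rows"]}

```bash
mkdir -p pics; python3 - <<'E'
from cell import ctrl
import cv2,numpy as np
print(ctrl.read_state())
for n in("scene","top"):
    d=ctrl.get_image(n); cv2.imwrite(f"pics/{n}0.png",d["pixels"][:,:,::-1]); print(n,{k:v for k,v in d.items() if k!="pixels"})
E
```

```text
{'clock': 0.0, 'qpos': array([-1.35177413,  0.6293513 ,  0.03843663,  1.51835168, -0.02697822,
        0.99625868, -0.01997908]), 'qd': array([ 0.00016031,  0.0003644 , -0.00049298, -0.00156666, -0.00072953,
        0.00132741,  0.00103702]), 'tau': array([-1.84781607e-04, -5.63406944e+01,  1.22622807e+00, -1.93447387e+01,
        1.09674680e-02,  1.05470579e-02, -3.89561706e-06]), 'eef_pos': array([182.48177996, 623.37109954, 302.99071588]), 'tool_rot': array([-3.13974197e+00,  3.92210696e-05,  2.85680795e+00]), 'force': array([ 0.60941448,  1.15993221, -0.68649321]), 'torque': array([0.0113116 , 0.00029372, 0.00031164]), 'gripper_force': 0.0, 'width': 84.94968404039614}
scene {'fx': 485.6923599391802, 'fy': 485.6923599391802, 'cx': 314.9489762228713, 'cy': 240.98694759534607, 'extrinsics': array([[-8.76534731e-01, -2.50965794e-01,  4.10734752e-01,
         9.08541642e+02],
       [ 4.81280281e-01, -4.70247269e-01,  7.39754552e-01,
         8.28081264e+02],
       [ 7.49380691e-03,  8.46099094e-01,  5.32972951e-01,
         7.43662395e+02],
       [ 0.00000000e+00,  0.00000000e+00,  0.00000000e+00,
         1.00000000e+00]])}
top {'fx': 438.31725684698284, 'fy': 438.31725684698284, 'cx': 318.6685981542399, 'cy': 236.94711245227234, 'extrinsics': array([[ 6.84014184e-03,  9.87669997e-01, -1.56400735e-01,
         3.04302010e+02],
       [-9.99584009e-01,  1.11355870e-02,  2.66046624e-02,
         1.52913530e+01],
       [ 2.80182408e-02,  1.56153694e-01,  9.87335304e-01,
         1.12086661e+03],
       [ 0.00000000e+00,  0.00000000e+00,  0.00000000e+00,
         1.00000000e+00]])}
```

View pics/scene0.png

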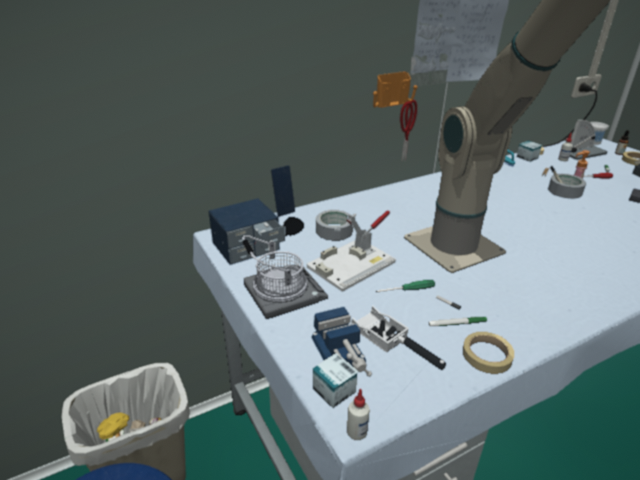

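View pics/top0.png

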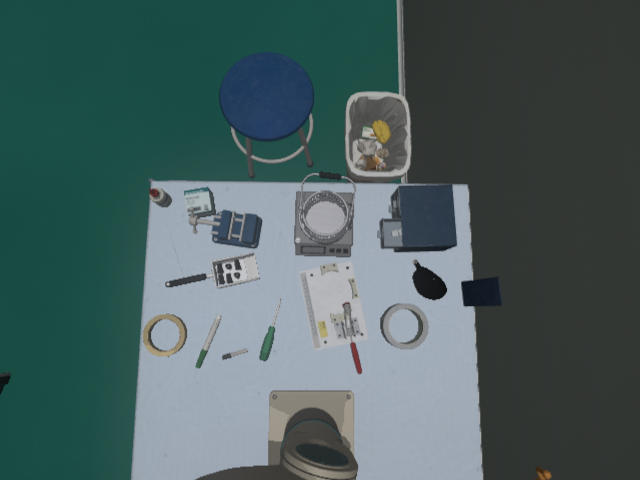

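The scene view shows the scoop (pan at 383,328, grip out to 440,363) and the basket on the scale at (285,278). The top view shows the scoop grip from (168,284) to (205,276), its pan out to (258,265), the basket at about (325,215) and the sleeve at (330,176).

```bash
cat > h.py <<'E'
import numpy as np,cv2
from cell import ctrl
def ray(d,u,v):
    E=d["extrinsics"]; r=E[:3,:3]@np.array([(u-d["cx"])/d["fx"],-(v-d["cy"])/d["fy"],-1]); return E[:3,3],r
def onz(d,u,v,z):
    o,r=ray(d,u,v); return o+r*(z-o[2])/r[2]
def proj(d,P):
    E=d["extrinsics"]; p=E[:3,:3].T@(np.array(P,float)-E[:3,3]); return np.array([d["cx"]-d["fx"]*p[0]/p[2],d["cy"]+d["fy"]*p[1]/p[2]])
def dark(d,box,thr=50):
    x0,y0,x1,y1=box; g=d["pixels"][y0:y1,x0:x1].max(2)<thr
    n,l,s,c=cv2.connectedComponentsWithStats(g.astype(np.uint8)); out=[]
    for i in range(1,n):
        if s[i,4]<25: continue
        ys,xs=np.nonzero(l==i); (cx,cy),(w,h),a=cv2.minAreaRect(np.c_[xs,ys].astype(np.float32))
        pts=np.c_[xs,ys]-[xs.mean(),ys.mean()]; ax=np.linalg.svd(pts,full_matrices=0)[2][0]; t=pts@ax
        m=np.array([xs.mean()+x0,ys.mean()+y0]); out.append((s[i,4],m.round(1),(m+ax*t.min()).round(1),(m+ax*t.max()).round(1)))
    return out
E
python3 - <<'E'
from h import *
t=ctrl.get_image("top"); s=ctrl.get_image("scene")
a=cv2.resize(t["pixels"][165:295,155:365],None,fx=3.7,fy=3.7,interpolation=cv2.INTER_CUBIC); cv2.imwrite("pics/tc.png",a[:,:,::-1])
b=cv2.resize(s["pixels"][225:375,235:455],None,fx=3.6,fy=3.6,interpolation=cv2.INTER_CUBIC); cv2.imwrite("pics/sc.png",b[:,:,::-1])
print("grip");[print(r,[onz(t,*q,36).round(0) for q in r[1:]]) for r in dark(t,(160,265,212,295))]
print("sleeve");[print(r,[onz(t,*q,160).round(0) for q in r[1:]]) for r in dark(t,(300,165,360,190))]
print("scene grip");[print(r,[onz(s,*q,34).round(0) for q in r[1:]]) for r in dark(s,(400,335,450,372))]
E
```

```text
grip
sleeve
(np.int32(105), array([330. , 175.6]), array([319.2, 174.3]), array([340.1, 176.8])) [array([598., -35., 160.]), array([601., -11., 160.]), array([595., -58., 160.])]
scene grip
(np.int32(273), array([423.4, 352.8]), array([405.3, 340. ]), array([442.7, 366.4])) [array([372., 316.,  34.]), array([382., 269.,  34.]), array([363., 362.,  34.])]
```

View pics/tc.png

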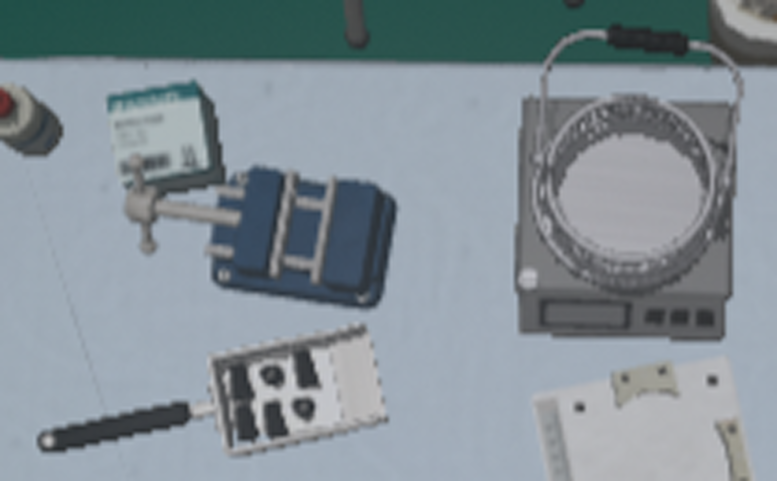

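View pics/sc.png

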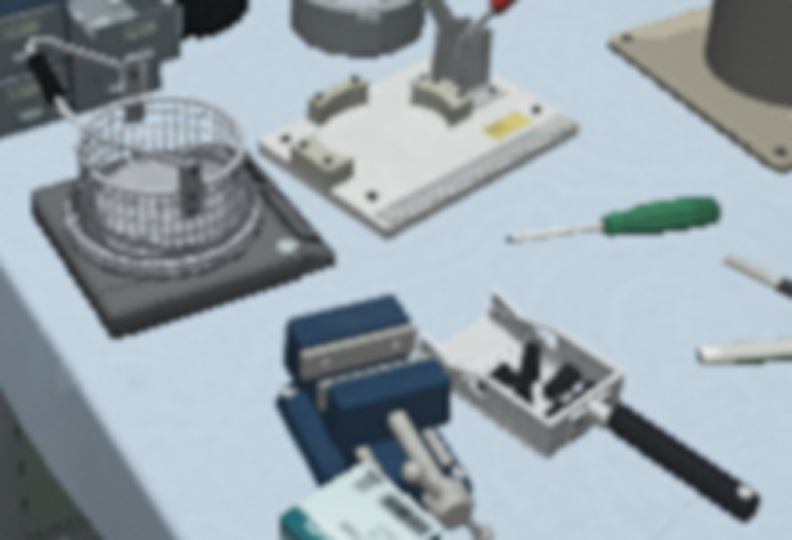

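The top crop shows the grip from (45,441) to (190,412), pan corners at (212,357), (228,457), (365,327) and (387,418), the basket rim centred near (632,182) and the sleeve centred at (648,40). The scene crop shows the sleeve at about (46,76).

```bash
python3 - <<'E'
from h import *
t=ctrl.get_image("top"); s=ctrl.get_image("scene")
T=lambda X,Y:(155+X/3.7,165+Y/3.7); S=lambda X,Y:(235+X/3.6,225+Y/3.6)
for n,p,z in [("gA",(190,412),37),("gB",(45,441),37),("b1",(212,357),30),("b2",(228,457),30),("n1",(365,327),14),("n2",(387,418),14),("rimL",(550,182),94),("rimR",(714,182),94),("rimT",(632,97),94),("rimB",(632,266),94),("hL",(541,160),112),("hR",(731,160),112),("scL",(518,330),20),("scR",(722,338),20),("scT1",(524,98),30),("scT2",(733,103),30)]: print(n,onz(t,*T(*p),z).round(0))
for n,p,z in [("gA",(612,408),34),("gB",(748,508),34),("rimL",(78,150),94),("rimR",(246,150),94),("rimT",(162,97),94),("rimB",(162,192),94),("ear1",(190,188),105),("ear2",(135,85),105)]: print("scene",n,onz(s,*S(*p),z).round(0))
o,r=ray(t,330,175.6);o2,r2=ray(s,*S(46,76))
k=np.linalg.lstsq(np.c_[r,-r2],o2-o,rcond=None)[0];print("sleeve",(o+k[0]*r).round(0),(o2+k[1]*r2).round(0))
E
```

```text
gA [375. 261.  37.]
gB [355. 355.  37.]
b1 [412. 250.  30.]
b2 [346. 236.  30.]
n1 [436. 150.  14.]
n2 [374. 133.  14.]
rimL [522.  24.  94.]
rimR [523. -82.  94.]
rimT [579. -29.  94.]
rimB [467. -29.  94.]
hL [532.  30. 112.]
hR [534. -91. 112.]
scL [434.  45.  20.]
scR [430. -94.  20.]
scT1 [594.  43.  30.]
scT2 [ 593. -102.   30.]
scene gA [379. 265.  34.]
scene gB [362. 362.  34.]
scene rimL [580. -39.  94.]
scene rimR [485.  11.  94.]
scene rimT [506. -70.  94.]
scene rimB [552.  27.  94.]
scene ear1 [541.  45. 105.]
scene ear2 [523. -76. 105.]
sleeve [599. -35. 158.] [599. -36. 158.]
```

```bash
cat >> h.py <<'E'
from scipy.spatial.transform import Rotation as Ro
def Rt(yaw_dir,A):
    """tool with y closing along angle yaw_dir-90deg; z down, leaning A toward -dir(yaw_dir)"""
    d=np.array([np.cos(yaw_dir),np.sin(yaw_dir),0]); z=-np.cos(A)*np.array([0,0,1])-np.sin(A)*d
    y=np.array([np.sin(yaw_dir),-np.cos(yaw_dir),0]); return np.c_[np.cross(y,z),y,z]
def delta(grasp,R,back=0,R0=None,p0=None):
    st=ctrl.read_state()
    if R0 is None: R0=Ro.from_euler("xyz",st["tool_rot"]).as_matrix()
    if p0 is None: p0=st["eef_pos"]
    p=np.array(grasp,float)-R[:,2]*(54+back)
    return np.r_[R0.T@(p-p0)/10,Ro.from_matrix(R0.T@R).as_rotvec()].round(3),p
E
python3 - <<'E'
from h import *
R=Rt(np.radians(102.3),np.radians(35))
print(delta([372,294,30],R,100)); print(R)
E
```

```text
(array([-23.216, -18.558,  14.756,   0.326,  -0.55 ,   1.037]), array([353.18286169, 380.30318909, 156.14941482]))
[[-0.17450428  0.97704557  0.12218921]
 [ 0.80034888  0.21303039 -0.56041032]
 [-0.57357644  0.         -0.81915204]]
```

Call:
send_rows([
  [[-2.3,-1.9,1.5,0.033,-0.055,0.104],[-4.6,-3.7,3.0,0.065,-0.11,0.207],[-7.0,-5.6,4.4,0.1,-0.165,0.31],[-9.3,-7.4,5.9,0.13,-0.22,0.415],[-11.6,-9.3,7.4,0.163,-0.275,0.52],[-13.9,-11.1,8.9,0.196,-0.33,0.62],[-16.3,-13.0,10.3,0.23,-0.385,0.726],[-18.6,-14.8,11.8,0.26,-0.44,0.83],[-20.9,-16.7,13.3,0.293,-0.495,0.933],[-23.2,-18.6,14.8,0.326,-0.55,1.037]],
], grip=0)

```text
clock: 1.3
eef_pos: [353.2, 379.9, 155.3]
tool_rot: [3.139, 0.611, 1.781]
force: [-0.3, 0.2, -0.6]
width: 85.4
gripper_force: 0.0
```

Call:
send_rows([
  [[0,0,0,0,0,0],[0,0,0,0,0,0]],
])

```text
clock: 1.5
eef_pos: [353.1, 380.1, 155.3]
tool_rot: [-3.141, 0.61, 1.786]
force: [-1.0, 0.4, 1.1]
width: 85.7
gripper_force: 0.0
```

```bash
python3 - <<'E'
from h import *
s=ctrl.read_state();print(s["qpos"].round(2))
R=Rt(np.radians(102.3),np.radians(35))
print(delta([372,294,30],R,0))
E
```

```text
[-1.39  0.92  0.53  1.74  0.03  0.99 -0.76]
(array([-4.100e-02,  1.800e-02,  9.925e+00, -0.000e+00, -1.000e-03,
        0.000e+00]), array([365.40178267, 324.26215721,  74.23421039]))
```

Call:
send_rows([
  [[0,0,2,0,0,0],[0,0,4,0,0,0],[0,0,6,0,0,0],[0,0,7.5,0,0,0],[0,0,8.7,0,0,0],[0,0,9.5,0,0,0],[0,0,9.9,0,0,0],[0,0,9.9,0,0,0],[0,0,9.9,0,0,0]],
])

```text
clock: 2.4
eef_pos: [365.2, 325.4, 75.0]
tool_rot: [3.14, 0.609, 1.785]
force: [-0.7, -0.6, 0.5]
width: 85.4
gripper_force: 0.0
```

```bash
python3 - <<'E'
from h import *
t=ctrl.get_image("top"); s=ctrl.get_image("scene")
a=cv2.resize(t["pixels"][225:315,155:275],None,fx=3.3,fy=3.3,interpolation=cv2.INTER_CUBIC)
b=cv2.resize(s["pixels"][270:390,335:475],None,fx=2.8,fy=2.8,interpolation=cv2.INTER_CUBIC)
H=max(a.shape[0],b.shape[0]); f=lambda i:cv2.copyMakeBorder(i,0,H-i.shape[0],0,0,0)
cv2.imwrite("pics/g1.png",np.hstack([f(a),f(b)])[:,:,::-1])
E
```

```text
(no output)
```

View pics/g1.png

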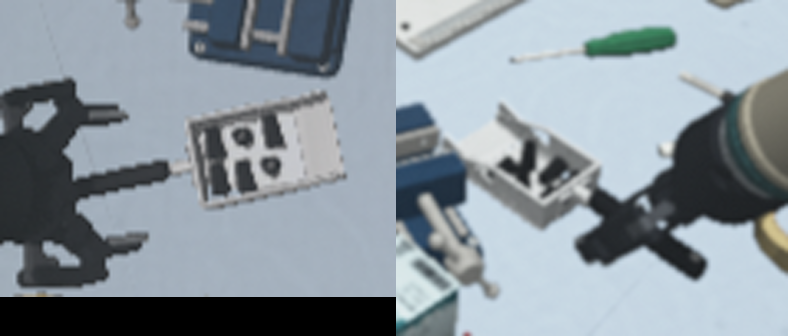

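The fingers straddle the grip: tips at (125,115) and (145,238), with the bar midway at (135,175). I'll close now.

Call:
send_rows([
  [[0,0,0,0,0,0],[0,0,0,0,0,0],[0,0,0,0,0,0],[0,0,0,0,0,0],[0,0,0,0,0,0],[0,0,0,0,0,0],[0,0,0,0,0,0],[0,0,0,0,0,0],[0,0,0,0,0,0],[0,0,0,0,0,0]],
], grip=255)

```text
clock: 3.5
eef_pos: [365.2, 324.8, 74.8]
tool_rot: [3.141, 0.61, 1.785]
force: [-0.7, -0.1, 1.8]
width: 15.1
gripper_force: 58.8
```

```bash
python3 - <<'E'
from h import *
s=ctrl.read_state();print(s["eef_pos"],s["tool_rot"],s["width"],s["gripper_force"],s["force"])
R=Rt(np.radians(102.3),np.radians(35))
st=s["eef_pos"]
# straight up 180 in tool axes
R0=Ro.from_euler("xyz",s["tool_rot"]).as_matrix()
print("up180",(R0.T@[0,0,18]).round(2))
E
```

```text
[365.16374276 324.75393952  74.82975895] [3.14086575 0.60993027 1.7847041 ] 15.054098909223747 58.82597029209137 [-0.72788294 -0.05174184  1.80897775]
up180 [-1.031e+01  1.000e-02 -1.475e+01]
```

Call:
send_rows([
  [[-0.1,0,-0.15,0,0,0],[-0.4,0,-0.6,0,0,0],[-1.0,0,-1.5,0,0,0],[-2.0,0,-2.9,0,0,0],[-3.3,0,-4.7,0,0,0],[-4.8,0,-6.9,0,0,0],[-6.3,0,-9.0,0,0,0],[-7.7,0,-11.0,0,0,0],[-8.8,0,-12.6,0,0,0],[-9.5,0,-13.6,0,0,0]],
])

```text
clock: 4.5
eef_pos: [365.3, 324.6, 243.2]
tool_rot: [3.139, 0.608, 1.783]
force: [0.7, -0.0, -2.8]
width: 15.0
gripper_force: 58.6
```

Call:
send_rows([
  [[-0.3,0,-0.4,0,0,0],[-0.3,0,-0.4,0,0,0]],
])

```text
clock: 4.7
eef_pos: [365.0, 324.6, 246.2]
tool_rot: [3.14, 0.609, 1.784]
force: [-0.7, 0.2, -3.1]
width: 15.0
gripper_force: 58.6
```

```bash
python3 - <<'E'
from h import *
st=ctrl.read_state();print(st["eef_pos"],st["tool_rot"],st["width"],st["gripper_force"],st["force"])
t=ctrl.get_image("top"); s=ctrl.get_image("scene")
a=cv2.resize(t["pixels"][205:315,135:285],None,fx=2.6,fy=2.6,interpolation=cv2.INTER_CUBIC)
b=cv2.resize(s["pixels"][210:370,315:475],None,fx=2.4,fy=2.4,interpolation=cv2.INTER_CUBIC)
H=max(a.shape[0],b.shape[0]); f=lambda i:cv2.copyMakeBorder(i,0,H-i.shape[0],0,0,0)
cv2.imwrite("pics/g2.png",np.hstack([f(a),f(b)])[:,:,::-1])
# pour plan: lip target, scoop pitch th (nose down), heading a
def plan(lip,a,th):
    d=np.array([np.cos(a),np.sin(a),0]);k=np.array([0,0,1.])
    ex=np.cos(th)*d+np.sin(th)*k; ez=-np.sin(th)*d+np.cos(th)*k
    return np.array(lip)+157*ex+25*ez, Rt(a,np.radians(35)-th)
for a in (102.3,):
  for lip,th in [((524,-12,190),0),((524,-12,165),20),((524,-12,125),40),((524,-12,108),65)]:
    g,R=plan(lip,np.radians(a),np.radians(th)); print(a,th,g.round(0),*delta(g,R))
E
```

```text
[365.03148196 324.61378817 246.17596929] [3.14042251 0.60887785 1.78431551] 15.02205500553078 58.58230769634247 [-0.67538811  0.20181436 -3.07355686]
102.3 0 [491. 141. 215.] [-1.5126e+01  8.4060e+00  8.8490e+00 -1.0000e-03 -1.0000e-03  0.0000e+00] [483.95601203 171.6583124  259.23421039]
102.3 20 [494. 124. 242.] [-2.0008e+01  8.4050e+00  7.9790e+00 -1.0000e-03  3.4900e-01 -0.0000e+00] [491.41541187 137.44641554 294.34947264]
102.3 40 [502.  90. 245.] [-2.4648e+01  8.4070e+00  1.0673e+01 -1.0000e-03  6.9800e-01 -0.0000e+00] [502.80499393  85.20907537 298.8632795 ]
102.3 65 [515.  31. 261.] [-3.1935e+01  8.4090e+00  1.4701e+01 -1.0000e-03  1.1340e+00 -0.0000e+00] [520.44380443   4.31018564 307.62115091]
```

View pics/g2.png

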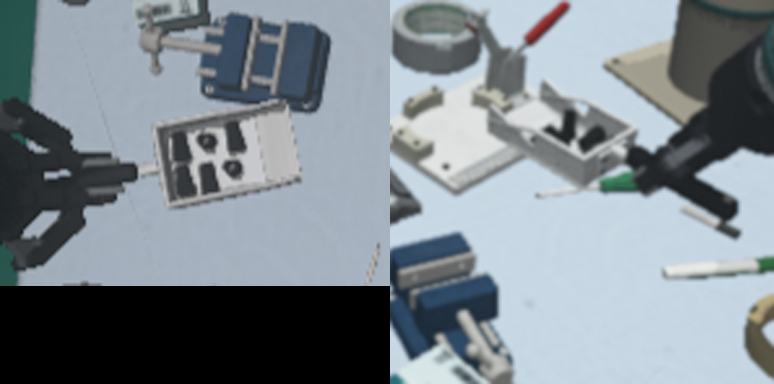

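The scoop is held level with all six ferrules in the pan (top crop: pan from (155,150) to (300,150)). I'll carry it over the basket.

Call:
send_rows([
  [[-0.3,0.2,0.2,0,0,0],[-1.1,0.6,0.6,0,0,0],[-2.4,1.3,1.4,0,0,0],[-4.1,2.3,2.4,0,0,0],[-6.2,3.4,3.6,0,0,0],[-8.4,4.7,4.9,0,0,0],[-10.5,5.8,6.1,0,0,0],[-12.4,6.9,7.2,0,0,0],[-13.9,7.7,8.1,0,0,0],[-14.8,8.2,8.6,0,0,0]],
])

```text
clock: 5.8
eef_pos: [482.3, 171.8, 260.5]
tool_rot: [3.141, 0.612, 1.781]
force: [-0.9, 1.2, -1.9]
width: 15.1
gripper_force: 58.4
```

Call:
send_rows([
  [[-0.2,0.1,0.1,0,0,0],[-0.3,0.2,0.2,0,0,0],[-0.3,0.2,0.2,0,0,0]],
])

```text
clock: 6.1
eef_pos: [483.9, 172.9, 259.7]
tool_rot: [-3.141, 0.609, 1.786]
force: [-0.1, -0.3, -1.6]
width: 15.0
gripper_force: 58.5
```

```bash
cat >> h.py <<'E'
def plan(lip,a,th):
    d=np.array([np.cos(a),np.sin(a),0]);k=np.array([0,0,1.])
    ex=np.cos(th)*d+np.sin(th)*k; ez=-np.sin(th)*d+np.cos(th)*k
    return np.array(lip)+157*ex+25*ez, Rt(a,np.radians(35)-th)
E
python3 - <<'E'
from h import *
st=ctrl.read_state();print(st["eef_pos"],st["tool_rot"],st["qpos"].round(2))
for z,th in [(187,3),(178,8),(168,14),(158,20),(148,25),(138,30),(130,34),(124,38),(120,42),(117,46),(114,50),(112,54),(111,58),(110,62),(110,66),(110,70)]:
    g,R=plan((524,-10,z),np.radians(102.3),np.radians(th)); d=delta(g,R)[0]; print(th,d[[0,1,2,4]].round(2))
t=ctrl.get_image("top"); s=ctrl.get_image("scene")
a=cv2.resize(t["pixels"][155:275,225:375],None,fx=2.6,fy=2.6,interpolation=cv2.INTER_CUBIC)
b=cv2.resize(s["pixels"][180:340,225:385],None,fx=2.4,fy=2.4,interpolation=cv2.INTER_CUBIC)
H=max(a.shape[0],b.shape[0]); f=lambda i:cv2.copyMakeBorder(i,0,H-i.shape[0],0,0,0)
cv2.imwrite("pics/g3.png",np.hstack([f(a),f(b)])[:,:,::-1])
E
```

```text
[483.88870554 172.94209688 259.73720094] [-3.14148249  0.6094948   1.78637366] [-1.08  0.71  0.65  1.88  0.23  0.87 -0.47]
3 [-0.62  0.02 -0.33  0.05]
8 [-1.63  0.02 -0.45  0.14]
14 [-2.97  0.02 -0.48  0.24]
20 [-4.4   0.02 -0.3   0.35]
25 [-5.53  0.02  0.15  0.44]
30 [-6.69  0.02  0.74  0.52]
34 [-7.63  0.02  1.33  0.59]
38 [-8.68  0.02  1.85  0.66]
42 [-9.85  0.01  2.3   0.73]
46 [-1.106e+01  1.000e-02  2.770e+00  8.000e-01]
50 [-1.225e+01  1.000e-02  3.340e+00  8.700e-01]
54 [-1.347e+01  1.000e-02  3.910e+00  9.400e-01]
58 [-1.471e+01  1.000e-02  4.500e+00  1.010e+00]
62 [-1.592e+01  1.000e-02  5.170e+00  1.080e+00]
66 [-1.714e+01  1.000e-02  5.850e+00  1.150e+00]
70 [-1.832e+01  1.000e-02  6.620e+00  1.220e+00]
```

View pics/g3.png

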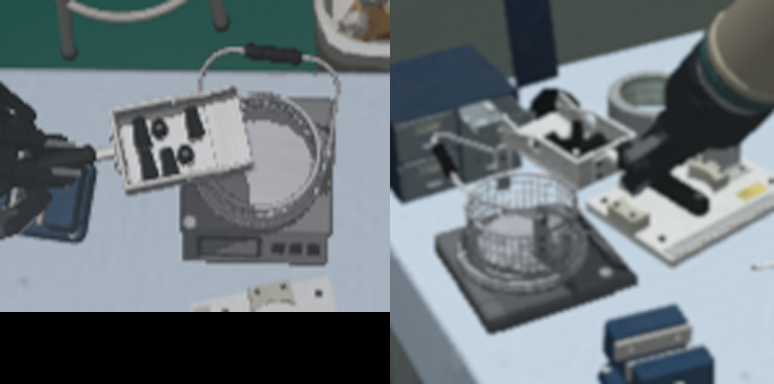

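The scoop is level, its nose edge at crop (245,125), above the basket mouth centred at about (262,158). I'll check that against the projected lip before pouring.

```bash
python3 - <<'E'
from h import *
t=ctrl.get_image("top"); s=ctrl.get_image("scene")
f=lambda d,P,o,k:((proj(d,P)-o)*k).round(0)
d=np.array([-.213,.977,0]);y=np.array([-.977,-.213,0])
for n,P in [("lip",(524,-11,190)),("lipL+14",np.array([524,-11,200])+33*y),("lipR",np.array([524,-11,200])-33*y),("rimc",(526,-28,94)),("sleeve",(599,-35,158))]:
    print(n,f(t,P,[225,155],2.6),f(s,P,[225,180],2.4))
E
```

```text
lip [246. 128.] [139. 122.]
lipL+14 [254. 163.] [167. 101.]
lipR [238.  87.] [110. 125.]
rimc [261. 150.] [132. 199.]
sleeve [272.  53.] [ 55. 159.]
```

```bash
python3 - <<'E'
from h import *
for z,th in [(186,2),(178,5),(168,8),(156,12),(145,16),(135,19),(128,22),(123,25),(119,28),(116,31),(114,34),(112,37),(111,40),(110,44),(109,48),(108,52),(108,56),(108,60),(108,65),(108,70)]:
    g,R=plan((524,-9,z),np.radians(102.3),np.radians(th)); d=delta(g,R)[0]; print(th,d[[0,1,2,4]].round(2))
E
```

```text
2 [-0.19  0.05 -0.1   0.03]
5 [-0.63  0.04  0.01  0.09]
8 [-0.98  0.04  0.33  0.14]
12 [-1.56  0.04  0.73  0.21]
16 [-2.24  0.04  1.14  0.28]
19 [-2.67  0.04  1.64  0.33]
22 [-3.28  0.04  1.96  0.38]
25 [-4.02  0.04  2.16  0.44]
28 [-4.83  0.04  2.34  0.49]
31 [-5.7   0.04  2.48  0.54]
34 [-6.64  0.04  2.6   0.59]
37 [-7.57  0.04  2.78  0.64]
40 [-8.56  0.04  2.93  0.7 ]
44 [-9.89  0.03  3.18  0.77]
48 [-11.2    0.03   3.54   0.84]
52 [-12.5    0.03   3.98   0.91]
56 [-13.82   0.03   4.44   0.98]
60 [-15.1    0.03   4.99   1.05]
65 [-16.65   0.03   5.8    1.13]
70 [-18.12   0.02   6.75   1.22]
```

Call:
send_rows([
  [[-0.2,0,-0.1,0,0.03,0],[-0.6,0,0.0,0,0.09,0],[-1.0,0,0.3,0,0.14,0],[-1.6,0,0.7,0,0.21,0],[-2.2,0,1.1,0,0.28,0],[-2.7,0,1.6,0,0.33,0],[-3.3,0,2.0,0,0.38,0],[-4.0,0,2.2,0,0.44,0],[-4.8,0,2.3,0,0.49,0],[-4.8,0,2.3,0,0.49,0]],
])

```text
clock: 7.3
eef_pos: [496.0, 117.6, 270.0]
tool_rot: [3.139, 0.12, 1.78]
force: [0.6, -0.2, -2.5]
width: 15.0
gripper_force: 58.4
```

```bash
python3 - <<'E'
from h import *
print(ctrl.read_state()["eef_pos"])
for z,th in [(116,31),(114,34),(112,37),(111,40),(110,44),(109,48),(108,52),(108,56),(108,60),(108,65),(108,70)]:
    g,R=plan((524,-9,z),np.radians(102.3),np.radians(th)); d=delta(g,R)[0]; print(th,d[[0,1,2,4]].round(2))
E
```

```text
[495.96786525 117.64685262 270.01709378]
31 [-0.45  0.04 -0.16  0.05]
34 [-1.33  0.05 -0.49  0.1 ]
37 [-2.24  0.06 -0.78  0.16]
40 [-3.18  0.06 -1.11  0.21]
44 [-4.47  0.07 -1.51  0.28]
48 [-5.8   0.08 -1.82  0.35]
52 [-7.15  0.09 -2.03  0.42]
56 [-8.53  0.1  -2.25  0.49]
60 [-9.92  0.1  -2.37  0.56]
65 [-11.67   0.11  -2.38   0.64]
70 [-13.41   0.12  -2.24   0.73]
```

Call:
send_rows([
  [[-0.5,0,-0.2,0,0.05,0],[-1.3,0,-0.5,0,0.1,0],[-2.2,0.1,-0.8,0,0.16,0],[-3.2,0.1,-1.1,0,0.21,0],[-4.5,0.1,-1.5,0,0.28,0],[-5.8,0.1,-1.8,0,0.35,0],[-7.2,0.1,-2.0,0,0.42,0],[-8.5,0.1,-2.2,0,0.49,0],[-9.9,0.1,-2.4,0,0.56,0],[-11.7,0.1,-2.4,0,0.64,0]],
])

```text
clock: 8.3
eef_pos: [520.3, 11.0, 306.9]
tool_rot: [3.141, -0.522, 1.788]
force: [-0.6, 0.6, -2.7]
width: 15.2
gripper_force: 58.8
```

Call:
send_rows([
  [[0,0,0,0,0,0],[0,0,0,0,0,0],[0,0,0,0,0,0],[0,0,0,0,0,0]],
])

```text
clock: 8.7
eef_pos: [520.1, 12.1, 306.7]
tool_rot: [3.141, -0.52, 1.788]
force: [0.9, 0.3, -1.3]
width: 15.1
gripper_force: 58.8
```

```bash
python3 - <<'E'
from h import *
st=ctrl.read_state();print(st["eef_pos"],st["tool_rot"],st["qpos"].round(2),st["width"])
g,R=plan((524,-9,108),np.radians(102.3),np.radians(76)); print(delta(g,R))
t=ctrl.get_image("top"); s=ctrl.get_image("scene")
a=cv2.resize(t["pixels"][155:275,225:375],None,fx=2.6,fy=2.6,interpolation=cv2.INTER_CUBIC)
b=cv2.resize(s["pixels"][180:340,225:385],None,fx=2.4,fy=2.4,interpolation=cv2.INTER_CUBIC)
H=max(a.shape[0],b.shape[0]); f=lambda i:cv2.copyMakeBorder(i,0,H-i.shape[0],0,0,0)
cv2.imwrite("pics/g4.png",np.hstack([f(a),f(b)])[:,:,::-1])
E
```

```text
[520.08678308  12.12681035 306.69494332] [ 3.14114166 -0.51986178  1.78836977] [ 0.15  0.54  0.03  1.8  -0.56  1.09  0.74] 15.123736345850391
(array([-3.725e+00, -7.900e-02, -2.183e+00, -1.000e-03,  1.960e-01,
        2.000e-03]), array([528.62336505, -30.20466682, 307.13879375]))
```

View pics/g4.png

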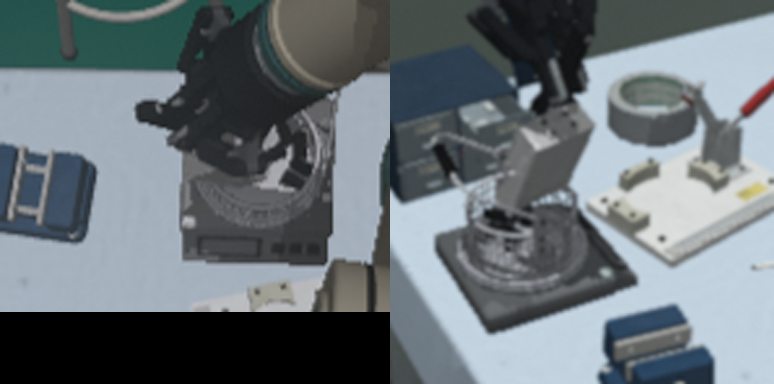

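The pan is tipped steeply and dark ferrules lie in the basket (scene crop (505,220), top crop (300,150)). I'll tip a little more to clear the pan fully.

Call:
send_rows([
  [[-1.3,0,-0.7,0,0.07,0],[-2.5,0,-1.5,0,0.13,0],[-3.7,-0.1,-2.2,0,0.2,0],[-3.7,-0.1,-2.2,0,0.2,0],[-3.7,-0.1,-2.2,0,0.2,0],[-3.7,-0.1,-2.2,0,0.2,0]],
])

```text
clock: 9.4
eef_pos: [528.4, -30.0, 307.7]
tool_rot: [3.14, -0.72, 1.789]
force: [-0.5, -0.0, -2.1]
width: 14.5
gripper_force: 58.8
```

```bash
python3 - <<'E'
from h import *
st=ctrl.read_state();print(st["eef_pos"],st["force"])
for lip,th in [((522,0,125),65),((520,10,150),45),((518,18,175),25)]:
    g,R=plan(lip,np.radians(102.3),np.radians(th)); print(th,delta(g,R)[0])
g,R=plan((518,18,175),np.radians(102.3),np.radians(25)); p=g-54*R[:,2]
for lip,th in [((510,50,185),0),((405,141,180),0),((405,141,30),0),((405,141,6),0)]:
    g2,R2=plan(lip,np.radians(102.3),np.radians(th)); print(th,delta(g2,R2,0,R,p))
E
```

```text
[528.38973743 -29.97069316 307.74011996] [-0.45988956 -0.01685675 -2.10636363]
65 [ 4.672e+00  2.600e-02  1.852e+00 -0.000e+00 -1.960e-01  2.000e-03]
45 [ 1.0974e+01  6.2000e-02  6.4140e+00 -0.0000e+00 -5.4500e-01  2.0000e-03]
25 [ 1.4922e+01  5.0000e-02  1.1829e+01  0.0000e+00 -8.9400e-01  2.0000e-03]
0 (array([ 8.956, -0.1  ,  4.813, -0.   , -0.436, -0.   ]), array([469.95601203, 233.6583124 , 254.23421039]))
0 (array([20.002, -8.42 ,  3.373, -0.   , -0.436, -0.   ]), array([364.95601203, 324.6583124 , 249.23421039]))
0 (array([22.606, -8.42 , 18.146, -0.   , -0.436, -0.   ]), array([364.95601203, 324.6583124 ,  99.23421039]))
0 (array([23.023, -8.42 , 20.509, -0.   , -0.436, -0.   ]), array([364.95601203, 324.6583124 ,  75.23421039]))
```

Call:
send_rows([
  [[1.5,0,0.6,0,-0.065,0],[3.1,0,1.2,0,-0.13,0],[4.7,0,1.9,0,-0.196,0],[6.8,0,3.4,0,-0.31,0],[8.9,0,4.9,0,-0.43,0],[11.0,0,6.4,0,-0.545,0],[12.3,0,8.2,0,-0.66,0],[13.6,0,10.0,0,-0.78,0],[14.9,0,11.8,0,-0.894,0],[14.9,0,11.8,0,-0.894,0]],
])

```text
clock: 10.4
eef_pos: [484.4, 164.9, 315.9]
tool_rot: [-3.141, 0.171, 1.804]
force: [-0.4, 1.7, -1.6]
width: 15.0
gripper_force: 58.8
```

Call:
send_rows([
  [[1.5,0,0.8,0,-0.073,0],[3.0,0,1.6,0,-0.145,0],[4.5,0,2.4,0,-0.218,0],[6.0,0,3.2,0,-0.29,0],[7.5,0,4.0,0,-0.363,0],[9.0,0,4.8,0,-0.436,0],[9.0,0,4.8,0,-0.436,0],[9.0,0,4.8,0,-0.436,0]],
])

```text
clock: 11.2
eef_pos: [470.4, 232.7, 254.0]
tool_rot: [-3.141, 0.608, 1.787]
force: [-0.1, -0.9, -2.3]
width: 15.2
gripper_force: 58.9
```

```bash
python3 - <<'E'
from h import *
st=ctrl.read_state();print(st["eef_pos"],st["tool_rot"],st["force"],st["qpos"].round(2))
for lip in [(405,141,180),(405,141,30),(405,141,6)]:
    g,R=plan(lip,np.radians(102.3),0); print(delta(g,R))
t=ctrl.get_image("top"); s=ctrl.get_image("scene")
a=cv2.resize(t["pixels"][155:275,215:365],None,fx=2.6,fy=2.6,interpolation=cv2.INTER_CUBIC)
b=cv2.resize(s["pixels"][200:360,225:385],None,fx=2.4,fy=2.4,interpolation=cv2.INTER_CUBIC)
H=max(a.shape[0],b.shape[0]); f=lambda i:cv2.copyMakeBorder(i,0,H-i.shape[0],0,0,0)
cv2.imwrite("pics/g5.png",np.hstack([f(a),f(b)])[:,:,::-1])
E
```

```text
[470.41124591 232.74057803 254.00936674] [-3.14084926  0.60811517  1.78747062] [-0.07760422 -0.8644016  -2.28770527] [-1.06  0.71  0.46  1.81  0.3   0.98 -0.65]
(array([ 9.501e+00, -8.327e+00, -6.026e+00,  0.000e+00, -3.000e-03,
        2.000e-03]), array([364.95601203, 324.6583124 , 249.23421039]))
(array([ 1.8071e+01, -8.3180e+00,  6.2850e+00,  0.0000e+00, -3.0000e-03,
        2.0000e-03]), array([364.95601203, 324.6583124 ,  99.23421039]))
(array([ 1.9442e+01, -8.3170e+00,  8.2550e+00,  0.0000e+00, -3.0000e-03,
        2.0000e-03]), array([364.95601203, 324.6583124 ,  75.23421039]))
```

View pics/g5.png

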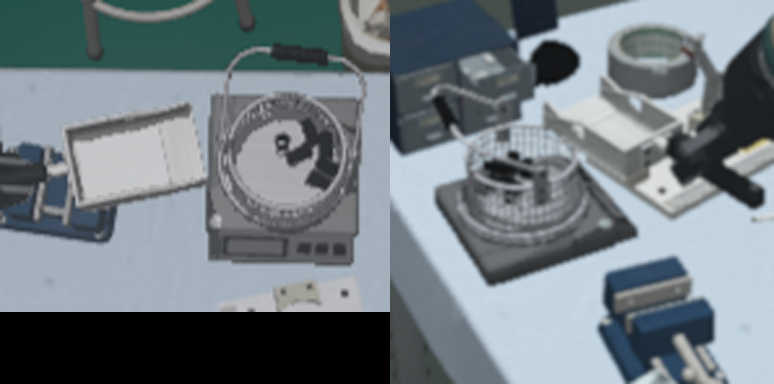

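The pan is empty, the ferrules are clustered in the basket at crop (310,155), and the sleeve is still at (300,54). Next I'll put the scoop back.

Call:
send_rows([
  [[0.4,-0.4,-0.3,0,0,0],[1.4,-1.2,-0.9,0,0,0],[2.8,-2.5,-1.8,0,0,0],[4.6,-4.0,-2.9,0,0,0],[6.4,-5.6,-4.1,0,0,0],[8.0,-7.0,-5.1,0,0,0],[9.1,-8.0,-5.8,0,0,0],[9.5,-8.3,-6.0,0,0,0],[9.5,-8.3,-6.0,0,0,0]],
])

```text
clock: 12.2
eef_pos: [365.9, 324.6, 248.7]
tool_rot: [3.141, 0.61, 1.786]
force: [0.3, 0.0, -1.4]
width: 15.2
gripper_force: 58.9
```

Call:
send_rows([
  [[0.5,0,0.7,0,0,0],[1.5,0,2.2,0,0,0],[2.8,0,4.1,0,0,0],[4.3,0,6.2,0,0,0],[5.8,0,8.3,0,0,0],[7.0,0,10.0,0,0,0],[8.0,0,11.4,0,0,0],[8.6,0,12.3,0,0,0],[8.6,0,12.3,0,0,0]],
])

```text
clock: 13.1
eef_pos: [366.2, 323.4, 97.4]
tool_rot: [-3.141, 0.612, 1.785]
force: [-1.8, -0.2, -1.3]
width: 15.2
gripper_force: 58.8
```

```bash
python3 - <<'E'
from h import *
st=ctrl.read_state();print(st["eef_pos"],st["tool_rot"],st["force"])
for lip in [(405,141,12),(405,141,5.5)]:
    g,R=plan(lip,np.radians(102.3),0); print(delta(g,R))
E
```

```text
[366.22233727 323.40726247  97.42945781] [-3.14058803  0.61169268  1.78506426] [-1.8374675  -0.22712414 -1.25908287]
(array([ 1.052e+00, -9.600e-02,  1.240e+00, -1.000e-03,  1.000e-03,
       -0.000e+00]), array([364.95601203, 324.6583124 ,  81.23421039]))
(array([ 1.425e+00, -9.500e-02,  1.772e+00, -1.000e-03,  1.000e-03,
       -0.000e+00]), array([364.95601203, 324.6583124 ,  74.73421039]))
```

Call:
send_rows([
  [[0.3,0,0.4,0,0,0],[0.6,0,0.8,0,0,0],[0.85,0,1.2,0,0,0],[1.05,0,1.5,0,0,0],[1.2,0,1.65,0,0,0],[1.25,0,1.75,0,0,0],[1.25,0,1.8,0,0,0],[1.25,0,1.8,0,0,0]],
])

```text
clock: 13.9
eef_pos: [366.3, 324.1, 76.7]
tool_rot: [3.141, 0.61, 1.785]
force: [0.4, -0.9, -1.8]
width: 15.2
gripper_force: 58.8
```

Call:
send_rows([
  [[0.06,0,0.08,0,0,0],[0.12,0,0.16,0,0,0],[0.12,0,0.16,0,0,0],[0.12,0,0.16,0,0,0]],
])

```text
clock: 14.3
eef_pos: [366.3, 324.3, 74.9]
tool_rot: [3.141, 0.61, 1.785]
force: [-0.9, 1.0, 1.6]
width: 14.8
gripper_force: 59.2
```

Contact is starting (z force changed sign). I'll release.

Call:
send_rows([
  [[0,0,0,0,0,0],[0,0,0,0,0,0],[0,0,0,0,0,0],[0,0,0,0,0,0],[0,0,0,0,0,0],[0,0,0,0,0,0],[0,0,0,0,0,0],[0,0,0,0,0,0]],
], grip=0)

```text
clock: 15.1
eef_pos: [366.2, 324.3, 74.6]
tool_rot: [3.141, 0.61, 1.785]
force: [-0.7, 0.1, -0.1]
width: 85.7
gripper_force: 0.0
```

Call:
send_rows([
  [[0,0,-1,0,0,0],[0,0,-3,0,0,0],[0,0,-6,0,0,0],[0,0,-9,0,0,0],[0,0,-13,0,0,0],[0,0,-17,0,0,0],[0,0,-20,0,0,0],[0,0,-22,0,0,0],[0,0,-22,0,0,0]],
])

```text
clock: 16.0
eef_pos: [339.1, 450.1, 257.4]
tool_rot: [3.137, 0.605, 1.785]
force: [-0.1, -0.1, -0.6]
width: 85.3
gripper_force: 0.0
```

```bash
python3 - <<'E'
from h import *
st=ctrl.read_state();print(st["eef_pos"],st["tool_rot"],st["qpos"].round(2),st["width"])
t=ctrl.get_image("top"); s=ctrl.get_image("scene")
for r in dark(t,(300,165,360,190)): print("sleeve",r,[onz(t,*q,158).round(0) for q in r[1:]])
for r in dark(s,(235,225,262,262),60): print("scene dark",r)
for r in dark(s,(400,335,450,372)): print("grip",r,[onz(s,*q,34).round(0) for q in r[1:]])
for r in dark(t,(205,250,265,292),60): print("dark in pan area",r)
R=Rt(np.radians(90-6),0)
for P in [(560,0,300),(599,-35,230),(599,-35,158)]: print(delta(P,R))
a=cv2.resize(t["pixels"][165:295,155:365],None,fx=1.9,fy=1.9,interpolation=cv2.INTER_CUBIC)
b=cv2.resize(s["pixels"][225:375,235:455],None,fx=1.7,fy=1.7,interpolation=cv2.INTER_CUBIC)
c=np.hstack([cv2.copyMakeBorder(a,0,8,0,0,0),cv2.copyMakeBorder(b,0,0,0,0,0)]) if a.shape[0]+8==b.shape[0] else a
cv2.imwrite("pics/g6.png",c[:,:,::-1]); print(c.shape)
E
```

```text
[339.14733426 450.10209106 257.39205971] [3.13724925 0.60451477 1.78535927] [-1.35  0.8   0.37  1.53  0.15  1.3  -0.88] 85.33108244935865
sleeve (np.int32(107), array([330.2, 175.7]), array([319.2, 174.3]), array([340.3, 176.9])) [array([598., -36., 158.]), array([601., -11., 158.]), array([596., -59., 158.])]
scene dark (np.int32(78), array([247.7, 246.2]), array([243.7, 240.2]), array([252.3, 253.1]))
grip (np.int32(266), array([422.9, 353.1]), array([404.8, 340.3]), array([442.4, 366.9])) [array([374., 316.,  34.]), array([383., 270.,  34.]), array([364., 363.,  34.])]
(array([-45.328,  12.071,  19.605,   0.098,   0.605,   0.309]), array([560.,   0., 354.]))
(array([-44.801,  15.135,  27.778,   0.098,   0.605,   0.309]), array([599., -35., 284.]))
(array([-40.677,  15.133,  33.68 ,   0.098,   0.605,   0.309]), array([599., -35., 212.]))
(255, 773, 3)
```

Call:
send_rows([
  [[-2.3,0.6,1.0,0.005,0.03,0.015],[-6.8,1.8,2.9,0.015,0.09,0.045],[-11.3,3.0,4.9,0.025,0.15,0.077],[-15.9,4.2,6.9,0.034,0.21,0.108],[-20.4,5.4,8.8,0.044,0.27,0.139],[-25.0,6.6,10.8,0.054,0.333,0.17],[-29.5,7.8,12.7,0.064,0.39,0.2],[-34.0,9.0,14.7,0.074,0.454,0.232],[-38.5,10.3,16.7,0.083,0.514,0.263],[-42.0,11.2,18.2,0.09,0.56,0.286]],
])

```text
clock: 17.1
eef_pos: [543.7, 29.2, 346.0]
tool_rot: [3.136, 0.044, 1.485]
force: [0.6, 0.8, 0.1]
width: 85.3
gripper_force: 0.0
```

Call:
send_rows([
  [[0,0,0,0,0,0],[0,0,0,0,0,0]],
])

```text
clock: 17.3
eef_pos: [543.3, 30.0, 345.4]
tool_rot: [3.137, 0.046, 1.483]
force: [0.4, 0.8, 0.5]
width: 85.5
gripper_force: 0.0
```

```bash
python3 - <<'E'
from h import *
st=ctrl.read_state();print(st["eef_pos"],st["tool_rot"],st["qpos"].round(2))
R=Rt(np.radians(90-6),0)
for P in [(599,-35,230),(599,-35,158)]: print(delta(P,R))
E
```

```text
[543.34573972  29.97855499 345.44009509] [3.13680386 0.04568699 1.48310857] [-0.37  0.45  0.35  1.77 -0.13  0.95 -0.07]
(array([-5.699e+00,  6.082e+00,  6.440e+00,  5.000e-03,  4.600e-02,
        1.700e-02]), array([599., -35., 284.]))
(array([-5.3700e+00,  6.0480e+00,  1.3633e+01,  5.0000e-03,  4.6000e-02,
        1.7000e-02]), array([599., -35., 212.]))
```

Call:
send_rows([
  [[-1.5,1.6,1.6,0.002,0.023,0.008],[-3.4,3.6,3.8,0.004,0.046,0.017],[-5.0,5.4,5.6,0.005,0.046,0.017],[-5.7,6.1,6.4,0.005,0.046,0.017],[-5.7,6.1,6.4,0.005,0.046,0.017],[-5.6,6.1,8.0,0.005,0.046,0.017],[-5.5,6.1,10.0,0.005,0.046,0.017],[-5.4,6.1,12.0,0.005,0.046,0.017],[-5.4,6.0,13.2,0.005,0.046,0.017],[-5.4,6.0,13.6,0.005,0.046,0.017]],
])

```text
clock: 18.3
eef_pos: [598.9, -30.0, 212.7]
tool_rot: [3.142, -0.002, 1.474]
force: [-0.9, -0.0, 0.5]
width: 85.4
gripper_force: 0.0
```

Call:
send_rows([
  [[0,0,0,0,0,0],[0,0,0,0,0,0]],
])

```text
clock: 18.5
eef_pos: [600.4, -31.5, 214.4]
tool_rot: [3.138, -0.002, 1.473]
force: [1.1, 0.3, 0.3]
width: 85.3
gripper_force: 0.0
```

```bash
python3 - <<'E'
from h import *
st=ctrl.read_state();print(st["eef_pos"],st["tool_rot"],st["force"])
R=Rt(np.radians(90-6),0)
print(delta((599,-35,158),R))
s=ctrl.get_image("scene"); b=cv2.resize(s["pixels"][190:320,215:345],None,fx=4,fy=4,interpolation=cv2.INTER_CUBIC)
cv2.imwrite("pics/g7.png",b[:,:,::-1])
E
```

```text
[600.44040854 -31.52781385 214.36135829] [ 3.13765037e+00 -1.67833742e-03  1.47265282e+00] [1.0762534  0.33934677 0.25436395]
(array([-0.36 , -0.11 ,  0.235,  0.004, -0.002,  0.007]), array([599., -35., 212.]))
```

View pics/g7.png

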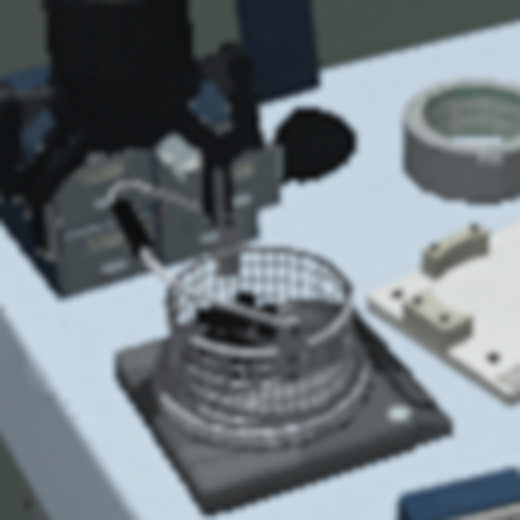

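The sleeve at (132,225) lies between the two finger tips, near (15,185) and (220,215). I'll make a small correction and close.

Call:
send_rows([
  [[-0.2,0,0.2,0,0,0],[-0.4,-0.1,0.4,0,0,0],[-0.4,-0.1,0.4,0,0,0],[-0.4,-0.1,0.4,0,0,0]],
])

```text
clock: 18.95
eef_pos: [598.6, -36.0, 209.4]
tool_rot: [3.139, -0.001, 1.472]
force: [0.4, -0.2, 0.8]
width: 85.5
gripper_force: 0.0
```

Call:
send_rows([
  [[0,0,0,0,0,0],[0,0,0,0,0,0],[0,0,0,0,0,0],[0,0,0,0,0,0],[0,0,0,0,0,0],[0,0,0,0,0,0],[0,0,0,0,0,0],[0,0,0,0,0,0],[0,0,0,0,0,0],[0,0,0,0,0,0]],
], grip=255)

```text
clock: 19.95
eef_pos: [599.0, -35.5, 209.6]
tool_rot: [3.138, -0.002, 1.472]
force: [1.5, 0.9, 0.9]
width: 12.1
gripper_force: 58.4
```

```bash
python3 - <<'E'
from h import *
st=ctrl.read_state();print(st["eef_pos"],st["tool_rot"],st["force"],st["width"],st["gripper_force"])
R0=Ro.from_euler("xyz",st["tool_rot"]).as_matrix(); ex=np.array([np.cos(-.1),np.sin(-.1),0])
for b in np.linspace(1,0,11): print(round(b,2),(R0.T@(ex*(86*np.sin(b)-86*np.sin(1))+np.array([0,0,86*np.cos(b)-86*np.cos(1)]))/10).round(2))
E
```

```text
[599.01242921 -35.52778828 209.58664443] [ 3.13820935e+00 -1.73394152e-03  1.47238471e+00] [1.46569066 0.94206903 0.88328441] 12.112882439363068 58.368303179740906
1.0 [0. 0. 0.]
0.9 [ 0.  -0.5 -0.7]
0.8 [ 0.   -1.06 -1.35]
0.7 [ 0.01 -1.69 -1.94]
0.6 [ 0.01 -2.37 -2.46]
0.5 [ 0.01 -3.1  -2.91]
0.4 [ 0.01 -3.88 -3.29]
0.3 [ 0.01 -4.68 -3.59]
0.2 [ 0.02 -5.52 -3.8 ]
0.1 [ 0.02 -6.36 -3.93]
0.0 [ 0.02 -7.22 -3.98]
```

Gripped (12 mm on the 14 mm sleeve). Now I'll swing the bail up.

Call:
send_rows([
  [[0,-0.25,-0.36,0,0,0],[0,-0.5,-0.7,0,0,0],[0,-0.77,-1.04,0,0,0],[0,-1.06,-1.35,0,0,0],[0,-1.37,-1.66,0,0,0],[0,-1.69,-1.94,0,0,0],[0,-2.02,-2.21,0,0,0],[0,-2.37,-2.46,0,0,0],[0,-2.73,-2.7,0,0,0],[0,-3.1,-2.91,0,0,0]],
])

```text
clock: 20.95
eef_pos: [567.4, -32.6, 238.6]
tool_rot: [3.139, -0.002, 1.472]
force: [1.7, 1.2, 3.1]
width: 12.1
gripper_force: 58.5
```

Call:
send_rows([
  [[0,-0.38,-0.2,0,0,0],[0,-0.78,-0.38,0,0,0],[0,-1.17,-0.54,0,0,0],[0,-1.58,-0.68,0,0,0],[0,-2.0,-0.79,0,0,0],[0,-2.42,-0.89,0,0,0],[0,-2.84,-0.97,0,0,0],[0,-3.26,-1.02,0,0,0],[0,-3.7,-1.05,0,0,0],[0,-4.1,-1.05,0,0,0]],
])

```text
clock: 21.95
eef_pos: [526.3, -28.6, 248.8]
tool_rot: [3.14, -0.001, 1.472]
force: [1.1, 1.8, 1.2]
width: 12.2
gripper_force: 58.6
```

```bash
python3 - <<'E'
from h import *
st=ctrl.read_state();print(st["eef_pos"],st["tool_rot"],st["force"],st["width"],st["qpos"].round(2))
t=ctrl.get_image("top"); s=ctrl.get_image("scene")
cv2.imwrite("pics/g8.png",s["pixels"][:,:,::-1])
E
```

```text
[526.30965038 -28.60599679 248.75602233] [ 3.13961761e+00 -1.48628288e-03  1.47226320e+00] [1.14059908 1.84343467 1.16081353] 12.161670475515043 [-0.19  0.54  0.29  1.93 -0.23  0.7   0.13]
```

Call:
send_rows([
  [[0,0,-0.1,0,0,0],[0,0,-0.3,0,0,0],[0,0,-0.6,0,0,0],[0,0,-0.9,0,0,0],[0,0,-1.2,0,0,0],[0,0,-1.5,0,0,0],[0,0,-1.8,0,0,0],[0,0,-2.0,0,0,0],[0,0,-2.0,0,0,0],[0,0,-2.0,0,0,0]],
])

```text
clock: 23.05
eef_pos: [526.8, -28.7, 268.8]
tool_rot: [3.139, -0.001, 1.472]
force: [0.9, -0.3, -4.5]
width: 11.9
gripper_force: 58.3
```

Call:
send_rows([
  [[0,0,-0.3,0,0,0],[0,0,-0.9,0,0,0],[0,0,-1.7,0,0,0],[0,0,-2.6,0,0,0],[0,0,-3.5,0,0,0],[0,0,-4.4,0,0,0],[0,0,-5.2,0,0,0],[0,0,-5.8,0,0,0],[0,0,-6.2,0,0,0],[0,0,-6.3,0,0,0]],
])

```text
clock: 24.05
eef_pos: [526.8, -28.8, 332.3]
tool_rot: [3.139, -0.002, 1.472]
force: [-0.4, -0.0, -4.5]
width: 12.5
gripper_force: 58.4
```

Call:
send_rows([
  [[0,0,0,0,0,0],[0,0,0,0,0,0],[0,0,0,0,0,0],[0,0,0,0,0,0],[0,0,0,0,0,0],[0,0,0,0,0,0],[0,0,0,0,0,0],[0,0,0,0,0,0],[0,0,0,0,0,0],[0,0,0,0,0,0]],
])

```text
clock: 25.05
eef_pos: [526.7, -28.8, 331.8]
tool_rot: [3.139, -0.001, 1.472]
force: [-0.1, 0.7, -4.8]
width: 12.1
gripper_force: 58.4
```

Call:
send_rows([
  [[0,0,0,0,0,0],[0,0,0,0,0,0],[0,0,0,0,0,0],[0,0,0,0,0,0],[0,0,0,0,0,0],[0,0,0,0,0,0],[0,0,0,0,0,0],[0,0,0,0,0,0],[0,0,0,0,0,0],[0,0,0,0,0,0]],
])

```text
clock: 26.05
eef_pos: [526.7, -28.8, 331.8]
tool_rot: [3.139, -0.001, 1.472]
force: [-0.2, -0.3, -5.0]
width: 12.2
gripper_force: 58.4
```

```bash
python3 - <<'E'
from h import *
A=[ctrl.get_image("scene")["pixels"].astype(int) for _ in range(12)]
for i in (3,7,11): D=abs(A[i]-A[0]).max(2)[180:330,215:345]; print("changed px",(D>25).sum(),D.max())
t=ctrl.get_image("top"); s=ctrl.get_image("scene")
for r in dark(s,(400,335,450,372)): print("grip",[onz(s,*q,34).round(0) for q in r[1:]])
# basket-rim expectation: ferrule dark pixels inside basket in scene, floor at z=116+8
print("ferrule centre exp",proj(s,(526,-28,130)).round(0),"rim",proj(s,(526,-28,174)).round(0))
for r in dark(s,(230,190,330,290),45): print(r)
E
```

```text
changed px 0 3
changed px 0 3
changed px 0 3
grip [array([374., 316.,  34.]), array([383., 268.,  34.]), array([364., 363.,  34.])]
ferrule centre exp [280. 250.] rim [279. 234.]
(np.int32(43), array([270.2, 193.9]), array([269.6, 189.7]), array([271.1, 199.1]))
(np.int32(194), array([282.3, 201.4]), array([280.4, 189.3]), array([284.1, 213.4]))
(np.int32(62), array([296. , 221.3]), array([289.1, 217.9]), array([303.1, 224.7]))
(np.int32(89), array([271.4, 239.4]), array([277.9, 238. ]), array([263.3, 241.2]))
(np.int32(29), array([280.8, 240.5]), array([281. , 236.9]), array([280.7, 243.1]))
(np.int32(49), array([305.8, 274.2]), array([300.1, 266.2]), array([311.8, 282.5]))
```

Nothing is moving, the basket hangs over the scale with the ferrules in it, and the scoop is at rest. I'll hand it in.

```bash
python3 -c "
from cell import ctrl
print(ctrl.finish_job())"
```

```text
the job is handed in; nothing more can be done
None
```

The job is handed in, with no verdict returned: the scoop was seen empty and is back on the bench, let go of, and the basket with the ferrules (clustered, not counted one by one) hangs still by its upright bail about 8 cm above the scale.

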